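Seat the long-nose pliers in the foam tool tray

TASK

Put the yellow long-nose pliers back into their empty cutout in the foam tool tray, turned so that the nose lies in the narrow end of the cutout, and lying flat on its floor. Set them in rather than dropping them, let go, and leave the green screwdriver on the table and the red cutters in the tray where they are.

Things in the scene. Friction and masses are not known exactly. Their poses are not given: they have to be found in the camera images.
- pliers_mid (a point): yellow-handled long-nose pliers lying flat on the table, 129 mm long, 45 mm over the handles, 11 mm thick, ~90 g. The point is half-way up (5.5 mm above the underside), between the handles at the balance point, where they are gripped across both handles (40 mm wide there). x points along the pliers to the tip of the nose (tip 75 mm ahead, handle ends 52 mm behind), y across the handles, z up.
- recess_mid (a point): where pliers_mid lies, same axes, once seated in the empty cutout (+x to its narrow nose end; floor blue, 5.5 mm below this point, 6 mm above table). 8 mm deep, 8 mm free all round; fits one way only: 56 mm wide, from x=41 mm 32 mm. An equally deep 48 mm wide grey finger trough crosses it at this point along y, 62 mm or more each side. Fixed dark foam tray 190x250 mm, 16 mm high.
- side_cutter: red-handled side cutters, 107 x 45 x 11 mm, lying loose in the tray's other cutout, 100 mm to the +y side of the pliers cutout, nose the opposite way; origin at the middle of the underside, x towards the nose. A bystander, to be left there.
- driver_small: small screwdriver with a green handle lying on the table, 156 mm long, 25 mm wide, 22 mm high; origin at the middle of the underside, y along its length towards the handle end. A bystander, to be left there.
Mind the look-alikes: they are no part of the job. There is more than one size of the part that bears pliers_mid; the job needs the larger.

How it is judged (in metres and radians):
At the end, for the whole second after the job is handed in: The pliers lie at rest in their cutout: pliers_mid within 15 mm of recess_mid in the horizontal and no more than 4 mm above it, along the cutout within 0.2 rad, flat within 0.06 rad (the cutout lets them down only with the nose at its narrow end) (horizontal distance between pliers_mid and recess_mid below 0.015 m and z of pliers_mid in the frame of recess_mid below 0.004 m and angle between the x axis of pliers_mid and the x axis of recess_mid, either way round below 0.2 rad and angle between pliers_mid's own z axis and vertical below 0.06 rad and linear speed of nose_pliers below 0.02 m/s); the robot touches nothing.
It fails at once if the screwdriver is moved more than 40 mm (distance of driver_small from where it was at the start of the episode above 0.04 m).
It fails at once if the side cutters are moved more than 30 mm (distance of side_cutter from where it was at the start of the episode above 0.03 m).
It fails at once if the pliers are dropped (in free fall from more than about 25 mm) (contact force between the fingers and nose_pliers below 0.01 N and linear speed of nose_pliers above 0.7 m/s).
It also fails if it takes over 40 s, if anything falls off the work surface, if the arm or the gripper's body presses on something with over 40 N, if the wrist force passes 120 N, or if a joint passes its speed limit or range.

ROBOT

A 6-joint arm with a two-finger parallel gripper is mounted at the origin on a cart in front of the work surface, level with it; the furniture and walls round the work are solid. World frame = base frame: x ahead of the robot, y to its left, z up, the work surface at z = 0. Lengths are in mm, angles in degrees, forces in N, time in s.
With the tool pointing down it reaches from about 350 to 850 mm from the base axis. Payload 8.1 kg.
Tool frame: the origin (TCP) lies midway between the tips of the shut fingers; the grasp point (between the pads) lies 19 mm behind it; z points along the fingers, y is the line along which they close (so a half turn about z gives the same grasp; the last joint's range is limited). The gripper opens to 85 mm and grips with 20 to 120 N. Pads are 22 mm wide; open, the fingers measure 114 mm over their backs; the gripper's body (76 mm by 85 mm) begins 54 mm behind the grasp point. The pads swing forward as they close: fully open they stand 13 mm farther back than shut.
Start: joints at [-70.382, 7.471, 85.268, -0, 87.261, -4.893], TCP at [248.942, -545.924, 231.292] pointing down, gripper open.
Joint ranges: [-169.43, 169.43], [-51.17, 129.36], [1.28, 143.12], [-76.62, 256.62], [0, 156.53], [-152.29, 152.29]. Speed limits (degrees/s): [136.94, 136.94, 159.86, 180, 180, 180].

INTERFACE

Orientations are given as [roll, pitch, yaw] about the fixed x, y, z axes, in that order (R = Rz(yaw) Ry(pitch) Rx(roll)).
In Python, from bench import r gives the robot as it stands. The module is installed in compiled form; this text tells all that it offers.
- The arm moves only by the tool jog_arm, never from a script. Its argument "rows" is a list of rows, each a list of 2 entries, a list of its own where there are three numbers: the shift along the tool's x, y, z in mm, then the turn, a rotation vector about the tool's x, y, z in rad. A call has 1 to 10 rows; each row is the pose to reach, as a shift and turn from the pose commanded when the call began, along the tool's axes at that moment; what a row does not reach only later rows make up. A row lasts 1/10 s, in which the tool goes at most 50 mm and 8.59 degrees, less where a joint would pass 70% of its speed; a pose out of reach is approached as far as the arm can. A call with a gripper value outside its range is refused whole. "grip" is the finger opening in mm, from 0 to 85.4, set as the call begins (left out, the last holds). The fingers move at their own pace and stop on an object; "force" is the grip in N (left out, the last holds). Time passes only in rows, so rows that repeat a pose let the fingers close. It gives the time, the measured TCP pose, the force, the opening and the grip force at its end, in the units of the state.
- r.sense(): the state, without advancing time (a new reading comes with each control period).
- r.snapshot(name): name is "side" or "top"; returns (picture, depth): 480x640x3 uint8, blue, green, red; 480x640 float32, mm along the optical axis (not along the pixel's ray), 0 where there is no reading.
- r.camera_params(name): a dict with "fx", "fy", "cx", "cy" (pixels), "pose" (4x4, takes a point from camera to world coordinates). Camera axes: x right, y down, z forward; pixel columns grow to the right and rows downward; lengths in mm; the calibration is good to about 2 mm. A picture is of the moment at which its call begins. camera_params takes no time and is no camera call.
- r.hand_in(): hands the job in; it is judged then, once.
The state is a dict: "time": time; "joint_pos": joint angles; "qd": joint speeds; "joint_efforts": joint torques, N m; "tool_pos": TCP position; "tcp_rot": TCP orientation; "ft_force": force on the tool from outside, world axes, zero at the start; "wrist_torque": the same for the moment, N m; "finger_gap": finger opening in mm; "grip_force": force on a finger pad.
Only numpy, scipy, OpenCV 4.12 (cv2) and the standard library are available. Lean on these libraries where they do the work, as an engineer would, in place of code of your own. Each camera call takes 0.05 s, during which the arm holds its last target. There are 200 camera calls.

## Working session

There is one attempt and no reset: what is moved stays moved. The work goes in short steps, Python scripts to look and compute and a tool call to move; the robot and the scene stay as the last step left them, time stands still between calls to the robot, and variables do not carry over. Pictures are saved under pics/ and viewed, at most 10 in all, crops included, and the job is handed in when it is done.

Besides the shell and the picture viewer there is one more tool, called as name([rows], argument=value, ...), one row to a line, values as JSON. jog_arm: Moves the arm, as the interface text tells. Its arguments: {"type":"object","properties":{"rows":{"type":"array"},"grip":{"type":"number"},"force":{"type":"number"}},"required":["rows"]}

```bash
mkdir -p pics; python3 - <<'E'
from bench import r
import cv2,numpy as np
for n in("top","side"):
    p,d=r.snapshot(n); cv2.imwrite(f"pics/{n}0.png",p); np.save(f"{n}0.npy",d)
    c=r.camera_params(n); print(n,c["fx"],c["fy"],c["cx"],c["cy"]); print(np.round(c["pose"],3))
s=r.sense();print(s["time"],s["tool_pos"],s["tcp_rot"],s["finger_gap"])
E
```

```text
top 580.6844238686684 580.6844238686684 323.62438432088624 239.00525378545467
[[-7.000000e-03 -9.980000e-01  6.200000e-02  4.252350e+02]
 [-1.000000e+00  8.000000e-03  2.900000e-02  1.460000e+01]
 [-2.900000e-02 -6.200000e-02 -9.980000e-01  1.253797e+03]
 [ 0.000000e+00  0.000000e+00  0.000000e+00  1.000000e+00]]
side 437.4113188282263 437.4113188282263 318.4444272940447 243.1921405335702
[[-8.25000e-01 -3.02000e-01  4.77000e-01  3.14200e+01]
 [-5.64000e-01  4.17000e-01 -7.13000e-01  7.71261e+02]
 [ 1.70000e-02 -8.57000e-01 -5.15000e-01  5.69461e+02]
 [ 0.00000e+00  0.00000e+00  0.00000e+00  1.00000e+00]]
0.1 [ 248.77093746 -545.46449176  230.31906902] [-1.79904227e+02 -8.62189676e-03  2.45076025e+01] 85.42901678278903
```

View pics/top0.png

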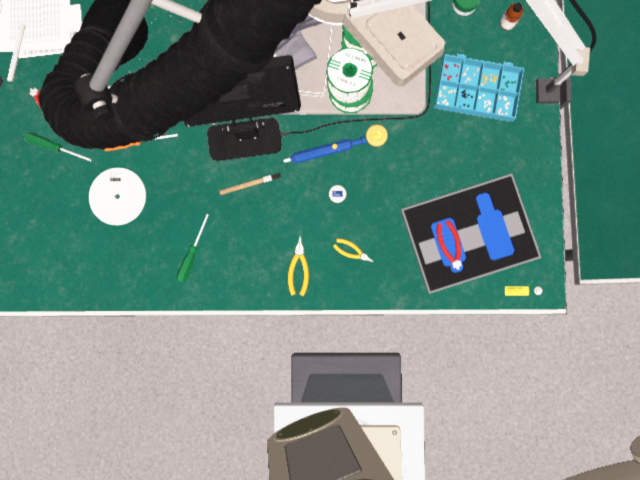

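View pics/side0.png

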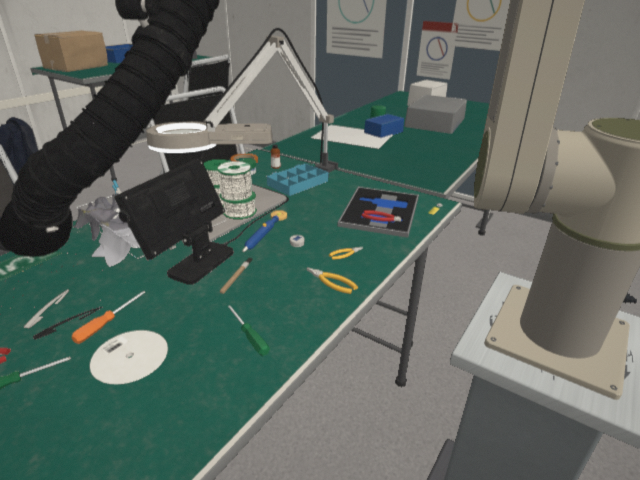

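Top view: the large yellow pliers are at about (299,266) with the nose up at (300,238). Look-alikes are the small yellow pliers at (352,250), and the yellow block at (517,291), which isn't pliers. I choose (299,266) as the larger. The empty cutout is the right-hand blue shape at (495,228), with its narrow end up at (485,198). In the side view the pliers are at (333,280) and the cutout at (384,202).

```bash
cat > h.py <<'E'
import cv2,numpy as np
from bench import r
def ray(n,uv):
    c=r.camera_params(n);P=np.array(c["pose"])
    d=P[:3,:3]@np.array([(uv[0]-c["cx"])/c["fx"],(uv[1]-c["cy"])/c["fy"],1]);return P[:3,3],d
def onz(n,uv,z):
    o,d=ray(n,uv);return o+d*(z-o[2])/d[2]
def tri(a,b):
    o1,d1=ray("top",a);o2,d2=ray("side",b)
    t=np.linalg.lstsq(np.c_[d1,-d2],o2-o1,rcond=None)[0]
    p,q=o1+t[0]*d1,o2+t[1]*d2;return (p+q)/2,np.linalg.norm(p-q)
def blob(img,kind,box):
    x0,y0,x1,y1=box;h=cv2.cvtColor(img,cv2.COLOR_BGR2HSV)
    lo,hi={"y":((15,110,100),(35,255,255)),"b":((100,110,90),(125,255,255)),"p":((0,0,0),(255,255,255))}[kind]
    m=cv2.inRange(h,lo,hi)
    if kind=="p":
        m=((h[...,0]<45)&(h[...,2]>90)|(h[...,1]<90)&(h[...,2]>110)).astype(np.uint8)*255
    k=np.zeros_like(m);k[y0:y1,x0:x1]=m[y0:y1,x0:x1]
    n,l,s,c=cv2.connectedComponentsWithStats(k)
    return [(l==i).astype(np.uint8)*255 for i in np.argsort(-s[1:,4])+1 if s[i,4]>15]
E
python3 - <<'E'
from h import *
t=cv2.imread("pics/top0.png");s=cv2.imread("pics/side0.png")
dt=np.load("top0.npy")
B={("t","p"):(275,230,325,305),("t","b"):(470,185,520,265),("s","p"):(300,262,362,298),("s","b"):(355,193,412,212)}
for (v,k),b in B.items():
    im,n=(t,"top") if v=="t" else (s,"side")
    for m in blob(im,k,b)[:2]:
        M=cv2.moments(m,True);c=(M["m10"]/M["m00"],M["m01"]/M["m00"])
        ys,xs=np.nonzero(m)
        print(v,k,M["m00"],np.round(c,1),"ext x",xs.min(),xs.max(),"y",ys.min(),ys.max(),"toprow x",xs[ys==ys.min()].mean(),"rect",cv2.minAreaRect(np.c_[xs,ys].astype(np.float32)))
        if v=="t":
            z=[]
            c_=r.camera_params("top");P=np.array(c_["pose"])
            d=dt[ys,xs];X=np.c_[(xs-c_["cx"])/c_["fx"]*d,(ys-c_["cy"])/c_["fy"]*d,d]@P[:3,:3].T+P[:3,3]
            print(" depth z pct",np.percentile(X[d>0,2],[5,25,50,75,95]))
a=cv2.resize(t[225:315,270:390],None,fx=4.5,fy=4.5,interpolation=2)
b=cv2.resize(t[170:300,395:545],None,fx=4,fy=4,interpolation=2)
c=np.zeros((405+0,800,3),np.uint8)
b=cv2.resize(t[170:300,460:545],None,fx=3.1,fy=3.1,interpolation=2)
o=np.zeros((405,540+b.shape[1],3),np.uint8);o[:,:540]=a;o[:b.shape[0],540:]=b[:405]
cv2.imwrite("pics/crop1.png",o[:, :800]);
E
```

```text
t p 674.0 [298.2 269.8] ext x 287 309 y 236 296 toprow x 299.5 rect ((298.0, 266.0), (60.0, 22.0), 90.0)
 depth z pct [-0.28560891  4.84924722  8.13810173 10.60342125 13.45444449]
t b 1556.0 [493.1 228.6] ext x 476 514 y 192 260 toprow x 485.0 rect ((492.08404541015625, 225.328369140625), (68.40541076660156, 26.756759643554688), 71.07535552978516)
 depth z pct [ 1.36096472  3.72682193  5.51958767  7.25343305 10.50845845]
s p 516.0 [334.1 280.3] ext x 307 357 y 267 293 toprow x 308.0 rect ((331.300048828125, 278.9000244140625), (54.11284637451172, 15.652474403381348), 26.56505012512207)
s b 275.0 [386.3 202.6] ext x 360 407 y 198 208 toprow x 368.64285714285717 rect ((383.2769470214844, 202.71002197265625), (47.38125228881836, 8.234594345092773), 7.431407928466797)
```

View pics/crop1.png

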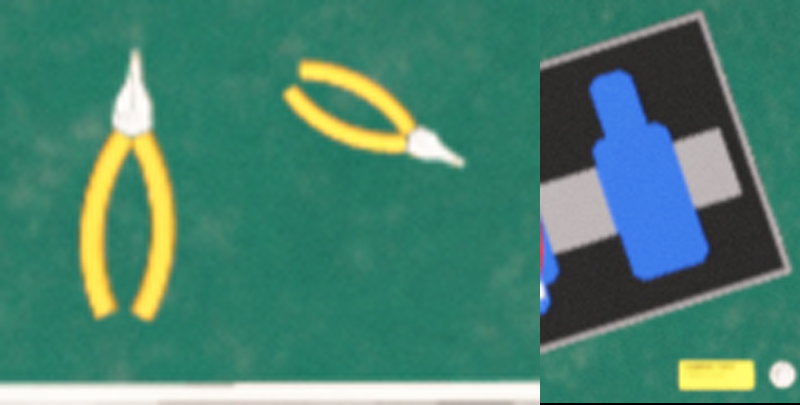

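The crop shows the chosen large pliers, with the nose tip at top-view pixel (300,236) and handle ends around (298,295). The smaller pair is to its right. The empty cutout runs from its narrow end at (483,193) to its wide end at (502,258).

```bash
python3 - <<'E'
from h import *
print("pliers tri centroid",tri((298.2,269.8),(334.1,280.3)),"tip",tri((299.8,236),(307.5,267.8)))
print("cutout tri",tri((493.1,228.6),(386.3,202.6)))
t=cv2.imread("pics/top0.png")
def pose(tip,end,z,L0):
    a,b=onz("top",tip,z),onz("top",end,z);d=(a-b)[:2];L=np.linalg.norm(d);u=d/L
    return L,np.degrees(np.arctan2(*u[::-1])),a,b,b[:2]+u*L0*1.0
print("pliers",pose((299.8,235.8),(298,295.7),5.5,52))
m=blob(t,"b",(470,185,520,265))[0];ys,xs=np.nonzero(m)
W=np.array([onz("top",p,6)[:2] for p in zip(xs,ys)])
R=cv2.minAreaRect(W.astype(np.float32));print("cut rect",R,cv2.boxPoints(R))
# principal axis
c=W.mean(0);u=np.linalg.svd(W-c,full_matrices=False)[2][0];u*=np.sign(u[0]);v=np.array([-u[1],u[0]])
X=(W-c)@u;Y=(W-c)@v;print("pca ang",np.degrees(np.arctan2(u[1],u[0])),c,X.min(),X.max(),np.percentile(X,[.5,99.5]),Y.min(),Y.max())
# width along axis
for lo in range(int(X.min()),int(X.max()),12):
    k=(X>=lo)&(X<lo+12);print(lo,Y[k].min().round(1),Y[k].max().round(1))
# pliers pca
m=blob(t,"p",(275,230,325,305))[0];ys,xs=np.nonzero(m)
W=np.array([onz("top",p,5.5)[:2] for p in zip(xs,ys)])
c=W.mean(0);u=np.linalg.svd(W-c,full_matrices=False)[2][0];u*=np.sign(u[0]);v=np.array([-u[1],u[0]])
X=(W-c)@u;Y=(W-c)@v;print("pl pca",np.degrees(np.arctan2(u[1],u[0])),c,X.min(),X.max(),Y.min(),Y.max())
E
```

```text
pliers tri centroid (array([435.8557871 , 104.94367727,   8.22682026]), np.float64(2.8161605890208024)) tip (array([509.02476901, 101.40825738,  10.11618338]), np.float64(1.3832963739209123))
cutout tri (array([ 520.07802083, -311.63950393,   10.44409893]), np.float64(3.998402662144158))
pliers (np.float64(128.79136256926571), np.float64(-1.9497254017343988), array([510.36048262, 102.09703151,   5.5       ]), array([381.64368187, 106.47884345,   5.5       ]), array([433.61357725, 104.7096703 ]))
cut rect ((529.6971435546875, -309.85040283203125), (145.6931610107422, 56.99991226196289), 17.324705123901367) [[ 451.66855 -304.33615]
 [ 468.6423  -358.7501 ]
 [ 607.7257  -315.36465]
 [ 590.75195 -260.9507 ]]
pca ang 17.09664511095382 [ 522.28018464 -311.8689762 ] -65.11982255081777 80.55500255780456 [-64.31303068  79.06956512] -28.991945173283085 28.124922328547154
-65 -28.3 27.5
-53 -29.0 27.5
-41 -28.4 27.5
-29 -27.1 28.1
-17 -27.2 28.1
-5 -27.2 28.1
7 -26.6 28.1
19 -28.7 27.4
31 -26.7 25.3
43 -16.6 15.8
55 -16.0 15.8
67 -16.0 15.8
79 -10.6 7.0
pl pca -2.7313863228298625 [437.08876141 105.8701656 ] -55.688977325709594 72.95302074060965 -24.015507538206133 23.68118490901066
```

jog_arm([
  [[15,-17,2],[0,0,0.015]],
  [[44,-51,6],[0,0,0.045]],
  [[73,-86,11],[0,0,0.08]],
  [[102,-120,18],[0,0,0.11]],
  [[131,-154,25],[0,0,0.14]],
  [[160,-188,32],[0,0,0.17]],
  [[189,-222,40],[0,0,0.2]],
  [[218,-256,48],[0,0,0.23]],
  [[247,-290,56],[0,0,0.26]],
  [[276,-324,64],[0,0,0.294]],
])

```text
time: 1.1
tool_pos: [365.6, -134.8, 166.8]
tcp_rot: [180.0, -0.0, 7.6]
ft_force: [1.6, -0.2, 0.3]
finger_gap: 85.4
grip_force: 0.0
```

```bash
cat > go.py <<'E'
from bench import r
import numpy as np,sys
from scipy.spatial.transform import Rotation as R
def go(x,y,z,yaw):
    s=r.sense();p=np.array(s["tool_pos"]);M=R.from_euler("xyz",s["tcp_rot"],degrees=True)
    T=R.from_euler("xyz",[180,0,yaw],degrees=True)
    print("t",s["time"],"tcp",p.round(1),np.round(s["tcp_rot"],2),"gap",s["finger_gap"],"grip",s["grip_force"],"f",np.round(s["ft_force"],1))
    print("shift",M.inv().apply(np.array([x,y,z])-p).round(1),"rv",(M.inv()*T).as_rotvec().round(3),"q",np.round(s["joint_pos"],0))
if __name__=="__main__": go(*map(float,sys.argv[1:]))
E
python3 go.py 434.5 104.7 130 -2.3
```

```text
t 1.1 tcp [ 365.6 -134.8  166.8] [ 1.80e+02 -1.00e-02  7.57e+00] gap 85.3571415813232 grip 0.0 f [ 1.6 -0.2  0.3]
shift [  99.9 -228.4   36.8] rv [ 0.    -0.     0.172] q [-28. -25. 121.   0.  84.  55.]
```

jog_arm([
  [[15,-34,5],[0,0,0.03]],
  [[31,-70,11],[0,0,0.06]],
  [[47,-108,17],[0,0,0.09]],
  [[63,-145,23],[0,0,0.12]],
  [[78,-180,29],[0,0,0.14]],
  [[90,-206,34],[0,0,0.16]],
  [[98,-224,37],[0,0,0.17]],
  [[100,-230,37],[0,0,0.174]],
  [[100,-230,37],[0,0,0.174]],
  [[100,-230,37],[0,0,0.174]],
], grip=70)

```text
time: 2.1
tool_pos: [433.9, 104.0, 130.3]
tcp_rot: [180.0, 0.0, -2.3]
ft_force: [-0.2, -0.3, 0.5]
finger_gap: 69.8
grip_force: 0.0
```

```bash
python3 go.py 434.5 104.7 2.5 -2.3; python3 - <<'E'
from h import *
p,d=r.snapshot("side");cv2.imwrite("pics/s1.png",cv2.resize(p[190:310,240:420],None,fx=4,fy=4))
E
```

```text
t 2.1 tcp [433.9 104.  130.3] [ 1.7997e+02  1.0000e-02 -2.3000e+00] gap 69.82265769335353 grip 0.0 f [-0.2 -0.3  0.5]
shift [  0.6  -0.8 127.8] rv [0. 0. 0.] q [  7. -13. 116.  -0.  77.  99.]
```

View pics/s1.png

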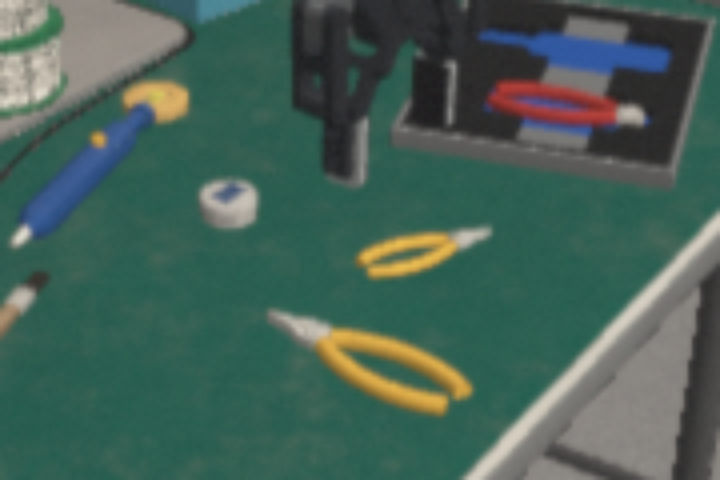

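The gripper, at about (390,130) in this crop, stands over the large pliers at (370,360), and the small pair at (430,250) is clear of the fingers. Descending.

jog_arm([
  [[0,-1,20],[0,0,0]],
  [[0,-1,50],[0,0,0]],
  [[0.5,-1,80],[0,0,0]],
  [[0.5,-1,100],[0,0,0]],
  [[0.5,-1,115],[0,0,0]],
  [[0.5,-1,123],[0,0,0]],
  [[0.5,-1,126],[0,0,0]],
  [[0.5,-1,127.5],[0,0,0]],
  [[0.5,-1,127.5],[0,0,0]],
], grip=62)

```text
time: 3.05
tool_pos: [435.3, 105.5, 3.6]
tcp_rot: [-180.0, -0.1, -2.3]
ft_force: [-0.4, 0.4, -0.5]
finger_gap: 62.1
grip_force: 0.0
```

jog_arm([
  [[0,0,0],[0,0,0]],
  [[0,0,0],[0,0,0]],
  [[0,0,0],[0,0,0]],
  [[0,0,0],[0,0,0]],
  [[0,0,0],[0,0,0]],
  [[0,0,0],[0,0,0]],
], grip=25, force=50)

```text
time: 3.65
tool_pos: [435.6, 105.8, 3.9]
tcp_rot: [-180.0, -0.1, -2.3]
ft_force: [-1.6, -1.0, 6.2]
finger_gap: 38.4
grip_force: 50.7
```

jog_arm([
  [[0,0,-5],[0,0,0]],
  [[0,0,-15],[0,0,0]],
  [[0,0,-30],[0,0,0]],
  [[0,0,-50],[0,0,0]],
  [[0,0,-70],[0,0,0]],
  [[0,0,-85],[0,0,0]],
  [[0,0,-95],[0,0,0]],
  [[0,0,-100],[0,0,0]],
  [[0,0,-100],[0,0,0]],
  [[0,0,-100],[0,0,0]],
])

```text
time: 4.65
tool_pos: [434.1, 105.6, 102.2]
tcp_rot: [180.0, 0.1, -2.3]
ft_force: [0.6, -0.4, -1.4]
finger_gap: 38.2
grip_force: 50.4
```

```bash
python3 go.py 518.9 -313 102 17.2; python3 - <<'E'
from h import *
p,d=r.snapshot("side");cv2.imwrite("pics/s2.png",cv2.resize(p[160:310,230:430],None,fx=4,fy=4))
E
```

```text
t 4.65 tcp [434.1 105.6 102.2] [ 1.7999e+02  5.0000e-02 -2.3000e+00] gap 38.15814469019486 grip 50.39282977581024 f [ 0.6 -0.4 -1.4]
shift [1.015e+02 4.149e+02 1.000e-01] rv [-0.     0.001 -0.34 ] q [  7. -11. 117.   0.  74.  99.]
```

View pics/s2.png

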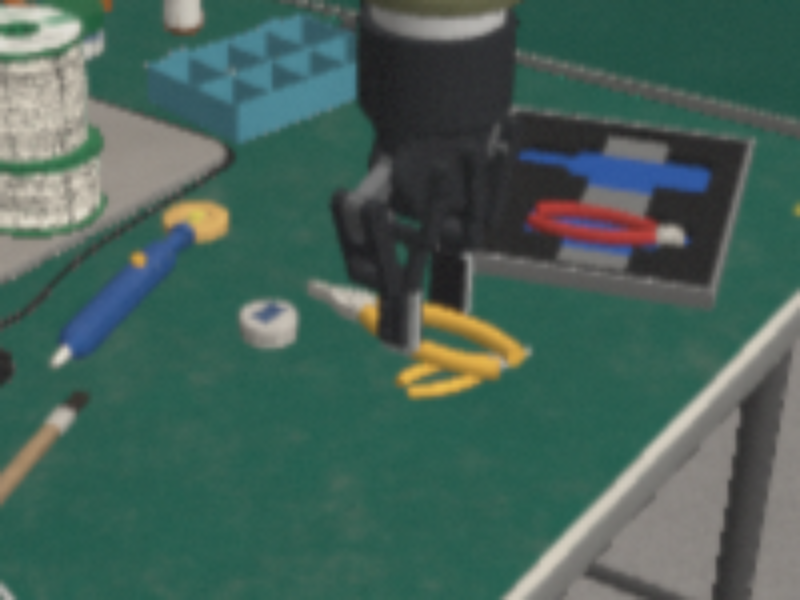

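The pliers are held level across both handles, with the nose at about (312,288) in the crop. The small pair stays on the table at (440,380). Moving over to the cutout.

jog_arm([
  [[5,20,0],[0,0,-0.02]],
  [[15,60,0],[0,0,-0.05]],
  [[26,105,0],[0,0,-0.09]],
  [[37,150,0],[0,0,-0.125]],
  [[48,195,0],[0,0,-0.16]],
  [[59,240,0],[0,0,-0.2]],
  [[70,285,0],[0,0,-0.235]],
  [[80,326,0],[0,0,-0.27]],
  [[89,362,0],[0,0,-0.3]],
  [[95,390,0],[0,0,-0.32]],
])

```text
time: 5.7
tool_pos: [513.3, -290.0, 101.5]
tcp_rot: [-179.9, 0.1, 16.0]
ft_force: [1.3, 0.6, -0.3]
finger_gap: 38.4
grip_force: 50.5
```

jog_arm([
  [[0,10,0],[0,0,-0.01]],
  [[0,16,0],[0,0,-0.02]],
  [[0,18,0],[0,0,-0.02]],
  [[0,18,0],[0,0,-0.02]],
  [[0,18,0],[0,0,-0.02]],
])

```text
time: 6.2
tool_pos: [518.9, -304.0, 102.7]
tcp_rot: [-180.0, 0.0, 17.2]
ft_force: [0.3, 0.8, -1.1]
finger_gap: 37.7
grip_force: 50.5
```

```bash
python3 go.py 518.9 -313 40 17.2; python3 - <<'E'
from h import *
p,d=r.snapshot("side");cv2.imwrite("pics/s3s.png",p);q,d=r.snapshot("top");cv2.imwrite("pics/s3t.png",q)
o=np.hstack([cv2.resize(p[140:250,330:430],None,fx=4,fy=4),cv2.resize(q[170:280,440:540],None,fx=4,fy=4)]);cv2.imwrite("pics/s3.png",o)
E
```

```text
t 6.2 tcp [ 518.9 -304.   102.7] [-1.7997e+02  1.0000e-02  1.7230e+01] gap 37.69986883935903 grip 50.491658449172974 f [ 0.3  0.8 -1.1]
shift [-2.6  8.6 62.7] rv [-0.     0.     0.001] q [-35.  13.  93.   0.  74.  38.]
```

View pics/s3.png

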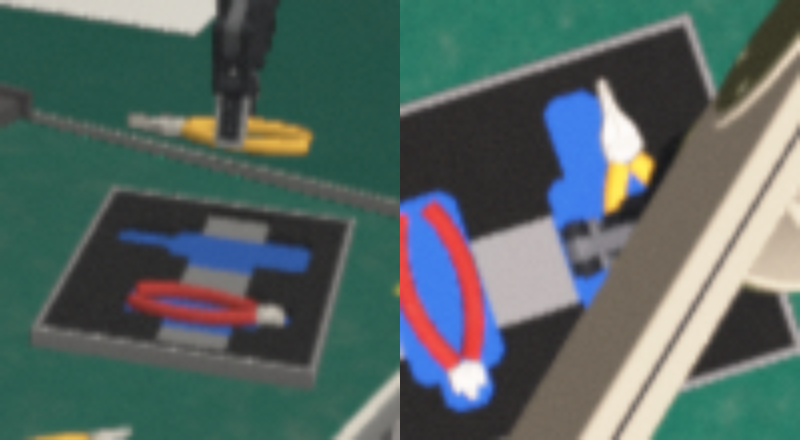

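The pliers hang level above the tray with the nose towards the narrow end. Their tip is at (362,170) in the side view and (491,190) in the top view. I'll triangulate that to check the hold.

```bash
python3 - <<'E'
from h import *
p,e=tri((490.7,190.7),(362.3,170.2));print("tip",p,e,"expect",518.9+71.6,-304+22.2)
# handle end seen in side view, at y plane of axis: compare height via ray through predicted end
for uv in [(407,175.5),(404,178)]:
    o,d=ray("side",uv);u=np.array([np.cos(.3),np.sin(.3)]);
    # intersect with vertical plane across pliers at handle end
    q=np.array([518.9,-304])-52*u;t=((q-o[:2])@u)/(d[:2]@u);print("end",o+t*d,q)
E
```

```text
tip [ 590.00907181 -283.22857229  104.28348586] 0.4816649794753171 expect 590.5 -281.8
end [ 474.69570231 -337.06041759   98.57097519] [ 469.22250257 -319.36705075]
end [ 449.23781982 -254.7620044   124.64418297] [ 469.22250257 -319.36705075]
```

jog_arm([
  [[-1,4,10],[0,0,0]],
  [[-2.5,8.5,25],[0,0,0]],
  [[-2.5,8.5,40],[0,0,0]],
  [[-2.5,8.5,53],[0,0,0]],
  [[-2.5,8.5,60],[0,0,0]],
  [[-2.5,8.5,62.5],[0,0,0]],
  [[-2.5,8.5,62.5],[0,0,0]],
  [[-2.5,8.5,62.5],[0,0,0]],
])

```text
time: 7.1
tool_pos: [519.4, -314.3, 40.9]
tcp_rot: [180.0, -0.0, 17.2]
ft_force: [-1.3, 0.2, -1.0]
finger_gap: 38.5
grip_force: 50.5
```

```bash
python3 go.py 518.9 -313 10.3 17.2; python3 - <<'E'
from h import *
p,d=r.snapshot("side");q,d=r.snapshot("top")
o=np.hstack([cv2.resize(p[160:240,340:430],None,fx=4.4,fy=4.4),cv2.resize(q[175:255,450:540],None,fx=4.4,fy=4.4)]);cv2.imwrite("pics/s4.png",o)
E
```

```text
t 7.1 tcp [ 519.4 -314.3   40.9] [ 1.7995e+02 -3.0000e-02  1.7180e+01] gap 38.52234374012309 grip 50.49865901470184 f [-1.3  0.2 -1. ]
shift [-0.1 -1.4 30.6] rv [ 0.001 -0.001 -0.   ] q [-36.  18.  94.   0.  68.  37.]
```

View pics/s4.png

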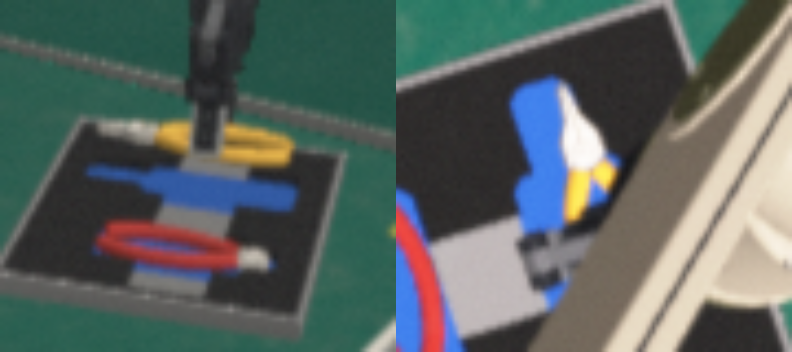

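The tip is at top-view pixel (488,194). Parallax at z≈42 brings that onto the cutout's narrow end at about (484,193), and the fingers stand in line with the grey trough. Lowering gently.

jog_arm([
  [[0,-1,6],[0,0,0]],
  [[0,-1,13],[0,0,0]],
  [[0,-1,19],[0,0,0]],
  [[0,-1,23],[0,0,0]],
  [[0,-1,25],[0,0,0]],
  [[0,-1,27],[0,0,0]],
  [[0,-1,28.5],[0,0,0]],
  [[0,-1,29.5],[0,0,0]],
  [[0,-1,29.5],[0,0,0]],
  [[0,-1,29.5],[0,0,0]],
])

```text
time: 8.2
tool_pos: [518.8, -313.1, 11.0]
tcp_rot: [180.0, -0.0, 17.2]
ft_force: [0.3, -0.2, -0.5]
finger_gap: 38.3
grip_force: 50.5
```

```bash
python3 go.py 518.9 -313 10 17.2; python3 - <<'E'
from h import *
p,d=r.snapshot("side");q,d=r.snapshot("top")
o=np.hstack([cv2.resize(p[160:240,340:430],None,fx=4.4,fy=4.4),cv2.resize(q[175:255,450:540],None,fx=4.4,fy=4.4)]);cv2.imwrite("pics/s5.png",o)
E
```

```text
t 8.2 tcp [ 518.8 -313.1   11. ] [ 1.7999e+02 -1.0000e-02  1.7180e+01] gap 38.32084250647447 grip 50.49792945384979 f [ 0.3 -0.2 -0.5]
shift [ 0.2 -0.1  1. ] rv [ 0. -0. -0.] q [-36.  20.  95.  -0.  65.  37.]
```

View pics/s5.png

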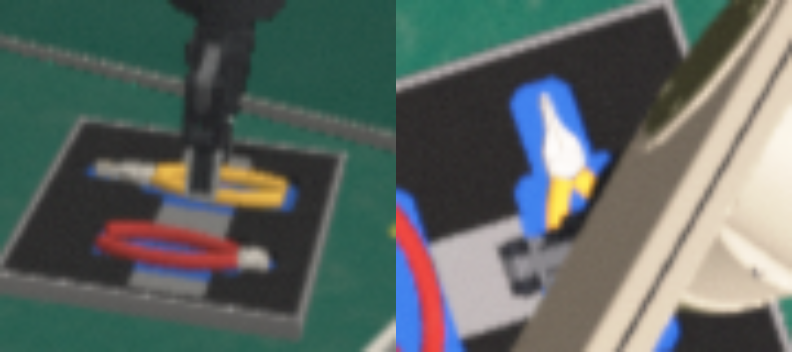

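The pliers are inside the cutout, nose in the narrow end with blue visible all round the tip (tip at crop (543,97)). Easing down to contact next.

jog_arm([
  [[0,0,0.7],[0,0,0]],
  [[0,0,1.4],[0,0,0]],
  [[0,0,1.8],[0,0,0]],
  [[0,0,1.8],[0,0,0]],
])

```text
time: 8.7
tool_pos: [518.8, -313.2, 9.9]
tcp_rot: [180.0, -0.0, 17.2]
ft_force: [-2.8, 2.4, 6.9]
finger_gap: 38.3
grip_force: 51.3
```

Contact is confirmed at 7 N, so I'll release and retreat.

jog_arm([
  [[0,0,0],[0,0,0]],
  [[0,0,0],[0,0,0]],
  [[0,0,0],[0,0,0]],
  [[0,0,0],[0,0,0]],
  [[0,0,0],[0,0,0]],
], grip=60)

```text
time: 9.2
tool_pos: [518.6, -313.0, 8.9]
tcp_rot: [-180.0, 0.0, 17.2]
ft_force: [0.5, -0.5, 0.4]
finger_gap: 60.2
grip_force: 0.0
```

jog_arm([
  [[0,0,-5],[0,0,0]],
  [[0,0,-15],[0,0,0]],
  [[0,0,-30],[0,0,0]],
  [[0,0,-55],[0,0,0]],
  [[0,0,-85],[0,0,0]],
  [[0,0,-115],[0,0,0]],
  [[-30,0,-140],[0,0,0]],
  [[-70,0,-150],[0,0,0]],
  [[-100,0,-150],[0,0,0]],
  [[-110,0,-150],[0,0,0]],
])

```text
time: 10.2
tool_pos: [412.0, -346.9, 161.3]
tcp_rot: [179.8, -0.0, 17.1]
ft_force: [0.1, 0.3, -1.5]
finger_gap: 60.0
grip_force: 0.0
```

jog_arm([
  [[0,-40,0],[0,0,0]],
  [[0,-85,0],[0,0,0]],
  [[0,-130,0],[0,0,0]],
  [[0,-170,0],[0,0,0]],
  [[0,-200,0],[0,0,0]],
  [[0,-200,0],[0,0,0]],
  [[0,-200,0],[0,0,0]],
])

```text
time: 10.9
tool_pos: [355.2, -154.3, 160.0]
tcp_rot: [179.9, -0.1, 17.3]
ft_force: [1.2, 0.0, -0.9]
finger_gap: 60.0
grip_force: 0.0
```

```bash
python3 - <<'E'
from h import *
p,d=r.snapshot("side");q,d=r.snapshot("top");print(r.sense()["time"],r.sense()["ft_force"],r.sense()["tool_pos"])
o=np.hstack([cv2.resize(p[160:240,340:430],None,fx=4.4,fy=4.4),cv2.resize(q[175:275,430:540],None,fx=3.6,fy=3.52)]);cv2.imwrite("pics/s6.png",o)
E
```

```text
11.0 [ 0.15580987 -0.36299819 -0.95152981] [ 355.16318641 -155.11498612  159.71128182]
```

View pics/s6.png

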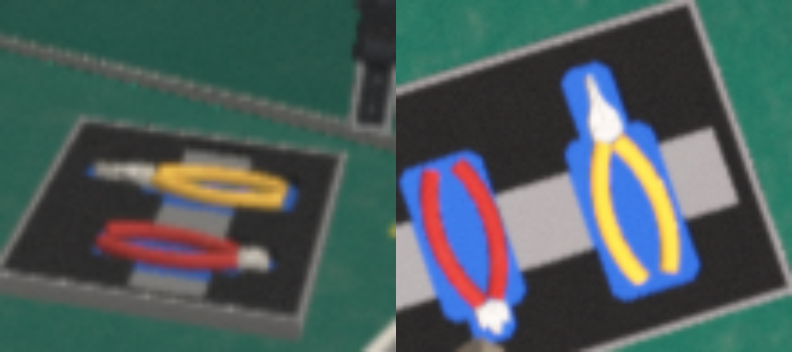

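The pliers lie centred and flat in the cutout, with the nose at (590,80) in the narrow end. The cutters haven't moved and the gripper is clear.

```bash
python3 -c "
from bench import r
print(r.hand_in())"
```

```text
the job is handed in; nothing more can be done
None
```

I set the yellow long-nose pliers into their cutout with the nose in the narrow end, lying flat in the last pictures, released them and handed the job in at about 11 s; the cutters stayed put, the arm never went near the screwdriver, and no verdict came back.

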